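# Show the notched gel cassette's label over the light pad

### The job

One of the three gel cassettes in the draining rack has a notched corner, which marks its frosted label end: draw that cassette out, gripping it clear of the frosted end, and hold it in the air over the light pad so that the frosted label lies above the round window, about 10 cm over the pad. Turn the label face up, its face leaning back to 45 degrees or flatter, with the cassette's long edges level. Finish while still holding it there, still and touching nothing else, and leave the plain cassettes in the rack and everything else on the bench alone.

Things in the scene. Friction and masses are not known exactly. Their poses are not given: they have to be found in the camera images.
- cassette: Notched gel cassette, clear glass plates, dark gasket on top, rigid: 110 mm long (x), 10 thick (y), 70 tall (z), 80-170 g, standing on a long edge in a rack slot. Origin: centre of its underside. Only it has a notch, 18 x 18 mm, in the upper corner at its +x (frosted) end; the label patch is there on the +y face only: facing the label with the cassette standing, the notch is upper left
- cassette_label (a point): Centre of the frosted white label patch (29 mm along the length x 42 mm tall) on the notched cassette's +y face, at x = 40, y = 5, z = 28 mm in the cassette's frame (same axes). The patch begins 25 mm from mid-length
- plain_a: Plain gel cassette without notch or frosted end, same size (110 x 10 x 70 mm), standing in another rack slot. Origin: centre of its underside. To be left in the rack
- plain_b: A second plain cassette, same as plain_a, in the remaining slot. To be left in the rack
- rack: Fixed grey rack, turned any way; base 150 (x) x 140 (y) x 8 mm, origin under its centre. Slots along its y at x = -52, 0, 52 mm hold the cassettes in any order, standing on the base (top edges 78 mm above the table, 42 mm free between neighbours). Slot 13 mm wide between ribs up to 34 mm above the table, 33-55 mm from the slot's middle, and end stops as high; the middle 66 mm is open
- light_pad: Fixed grey light pad on the table, 150 x 150 x 25 mm high; origin at the centre of its underside, z up. It may be left or right of the rack
- window (a point): Centre of the round white window, 70 mm across, in the middle of the light pad's top, 25 mm above the table
- buffer_bottle: Bystander: clear bottle with a blue cap, 72 mm across, 160 mm tall; origin at the centre of its underside
- amber_bottle: Bystander: amber bottle with a blue cap, 60 mm across, 130 mm tall; origin at the centre of its underside
- beaker: Bystander: glass beaker, 70 mm across, 90 mm tall; origin at the centre of its underside
- comb: Bystander: flat white gel comb, 33 x 90 x 8 mm, lying on the table; origin at the underside
- spatula: Bystander: steel spatula 170 mm long lying on the table; origin at the underside
Mind the look-alikes: they are no part of the job. Leave any orange or pink look-alike of the rack alone.

How it is judged:
By the outcome, as a careful person would: the job done as asked, in the order asked, and still so for the second after the job is handed in, while the arm keeps its last pose, push and grip.
It also fails if it takes over 32 s, if anything falls off the work surface, if the arm or the gripper's body presses on something with over 40 N, if the wrist force passes 120 N, or if a joint passes its speed limit or range.

### The arm

A 6-joint arm with a two-finger parallel gripper is mounted at the origin on the work surface. World frame = base frame: x ahead of the robot, y to its left, z up, the work surface at z = 0. Lengths are in m, angles in rad, forces in N, time in s.
With the tool pointing down it reaches from about 0.3 to 0.875 m from the base axis. Payload 6.4 kg.
Tool frame: the origin (TCP) lies on the centre line of the jaws, within the pads' length; the fingertips stand 11 mm ahead of it and the grasp point (between the pads) lies 8 mm behind it; x points along the fingers, y is the direction in which the jaws open and shut, and the axes are right-handed (so a half turn about x gives the same grasp; the last joint's range is limited). The gripper opens to 85 mm and grips with 20 to 120 N. Pads are 22 mm wide; open, the fingers measure 114 mm over their backs; the gripper's body (76 mm by 85 mm) begins 54 mm behind the grasp point. The pads swing forward as they close: fully open they stand 13 mm farther back than shut.
Start: joints at [1.024, 0.181, 1.607, -0, 1.354, -0.206], TCP at [0.192, 0.542, 0.242] pointing down, gripper open.
Joint ranges: [-2.99, 2.99], [-0.89, 2.07], [0.3, 2.58], [-1.14, 4.28], [0, 2.63], [-3.12, 3.12]. Speed limits (rad/s): [2.57, 2.57, 3.01, 3.14, 3.14, 3.14].

### API

Orientations are given as a unit quaternion [w, x, y, z].
In Python, from bench import ctrl, camera, hand_in gives the robot as it stands. The module is installed in compiled form; this text tells all that it offers.
- The arm moves only by the tool drive_tool, never from a script. Its argument "increments" is a list of rows, each a list of 7 numbers: the shift along the tool's x, y, z in m, then the turn, a rotation vector about the tool's x, y, z in degrees, then the gripper's target within -1 to 1 (fully open at 1, half-way at 0, shut at -1). In form: [[dx, dy, dz, rx, ry, rz, claw], ...]. A call has 1 to 10 rows; each row shifts and turns the commanded pose from where the row before left it, along the tool's axes as they then stand; what a row does not reach is not made up. A row lasts 1/8 s, in which the tool goes at most 62.5 mm and 10.7 degrees, less where a joint would pass 70% of its speed; a pose out of reach is approached as far as the arm can. A call is refused whole if a number of a shift passes 0.0625 or a number of a turn 10.7, either way. A call with a gripper value outside its range is refused whole. The fingers move at their own pace and stop on an object; the grip force is fixed at half the most. Time passes only in rows, so rows that do not move let the fingers close. It gives the time, the measured TCP pose, the force and the opening at its end, in the units of the state.
- ctrl.get_obs(): the state, without advancing time (a new reading comes with each control period).
- camera(name): name is "scene" or "side" or "wrist"; returns a dict with "img" (420x560x3 uint8, red, green, blue), "depth" (420x560 float32, m along the optical axis (not along the pixel's ray), 0 where there is no reading), "fx", "fy", "cx", "cy" (pixels), "world_from_camera" (4x4, takes a point from camera to world coordinates); the wrist camera has in their place "hand_eye" (4x4, takes a point from camera to tool coordinates, whose origin is the TCP and whose axes are the tool frame's). Camera axes: x right, y down, z forward; pixel columns grow to the right and rows downward; lengths in m; the calibration is good to about 2 mm. The wrist camera is an equidistant fisheye: a pixel r from the principal point sees the ray r / f radians off the axis. A picture is of the moment at which its call begins: read the wrist's pose just before it.
- hand_in(): hands the job in, once; it reports no verdict.
The state is a dict: "time_s": time; "q": joint angles; "dq": joint speeds; "joint_efforts": joint torques, N m; "eef_pos": TCP position; "eef_rot": TCP orientation; "wrist_force": force on the tool from outside, world axes, zero at the start; "torque": the same for the moment, N m; "opening": opening from 0.0 (shut) to 1.0 (fully open).
Only numpy, scipy, OpenCV 4.12 (cv2) and the standard library are available. Lean on these libraries where they do the work, as an engineer would, in place of code of your own. Each camera call takes 0.05 s, during which the arm holds its last target.

## Working session

There is one attempt and no reset: what is moved stays moved. The work goes in short steps, Python scripts to look and compute and a tool call to move; the robot and the scene stay as the last step left them, time stands still between calls to the robot, and variables do not carry over. Pictures are saved under pics/ and viewed, and the job is handed in when it is done.

Besides the shell and the picture viewer there is one more tool, called as a command line: name --pt "numbers of a row" for each row, then --argument value for the rest. drive_tool: Moves the arm, as the interface text tells. Its arguments: {"type":"object","properties":{"increments":{"type":"array","items":{"type":"array","items":{"type":"number"}}}},"required":["increments"]}

```bash
mkdir -p pics; cat > h.py <<'E'
import numpy as np, cv2
from bench import ctrl, camera, hand_in
from scipy.spatial.transform import Rotation as R
def rot(q): return R.from_quat([q[1],q[2],q[3],q[0]])
def save(c,n): cv2.imwrite('pics/'+n,cv2.cvtColor(c['img'],cv2.COLOR_RGB2BGR))
def px(c,u,v,d=None):
    if d is None: d=c['depth'][v,u]
    p=np.array([(u-c['cx'])/c['fx']*d,(v-c['cy'])/c['fy']*d,d,1]); return (c['world_from_camera']@p)[:3]
def pz(c,u,v,z):
    T=c['world_from_camera']; r=T[:3,:3]@np.array([(u-c['cx'])/c['fx'],(v-c['cy'])/c['fy'],1]); o=T[:3,3]
    return o+r*(z-o[2])/r[2]
E
python3 - <<'E'
from h import *
import pickle
o=ctrl.get_obs();print(o)
D={}
for n in['scene','side','wrist']:
    c=camera(n);save(c,n+'0.png');D[n]=c
    print(n,c['fx'],c['cx'],c['cy'],c.get('world_from_camera',c.get('hand_eye')))
pickle.dump((o,D),open('d0.pkl','wb'))
E
```

```text
{'time_s': 0.0, 'q': array([ 1.02372212e+00,  1.81546460e-01,  1.60798515e+00, -1.36337931e-05,
        1.35381302e+00, -2.06285213e-01]), 'dq': array([ 1.32139779e-06, -9.32657853e-04, -2.01664884e-03, -6.53163370e-04,
       -2.83664153e-04,  2.05452490e-03]), 'joint_efforts': array([ 1.04617018e-04, -4.44887674e+01, -3.51328039e+01, -4.20975466e-04,
        9.21377301e-03, -3.30795478e-05]), 'eef_pos': array([0.19188177, 0.54147942, 0.24139214]), 'eef_rot': array([ 0.69664287,  0.11932611,  0.6970898 , -0.12048156]), 'wrist_force': array([-0.52360364, -0.10765726, -0.67651007]), 'torque': array([-0.01112271, -0.04217456,  0.04444216]), 'opening': 0.9951424817202734}
scene 512.601215796241 285.3012555885614 210.09017401457277 [[-0.71163114  0.55823203 -0.42656549  1.12677472]
 [ 0.70238678  0.57852926 -0.41467664  0.5771052 ]
 [ 0.01529484 -0.59471077 -0.80379423  1.24730975]
 [ 0.          0.          0.          1.        ]]
side 526.4800920791965 275.8553012799029 201.21094080432425 [[ 0.99943775 -0.00294476  0.03339935  0.43039107]
 [-0.02692472 -0.66412439  0.7471371  -1.28360144]
 [ 0.01998118 -0.74761629 -0.66383027  1.1971973 ]
 [ 0.          0.          0.          1.        ]]
wrist 325.19226210127806 282.37916022652155 208.10637187319773 [[ 7.06467766e-04 -2.64069943e-01  9.64503274e-01 -1.32070179e-01]
 [ 9.99999710e-01 -8.77130768e-05 -7.56482604e-04  3.03595539e-05]
 [ 2.84363868e-04  9.64503529e-01  2.64069805e-01 -6.69167101e-02]
 [ 0.00000000e+00  0.00000000e+00  0.00000000e+00  1.00000000e+00]]
```

View pics/scene0.png

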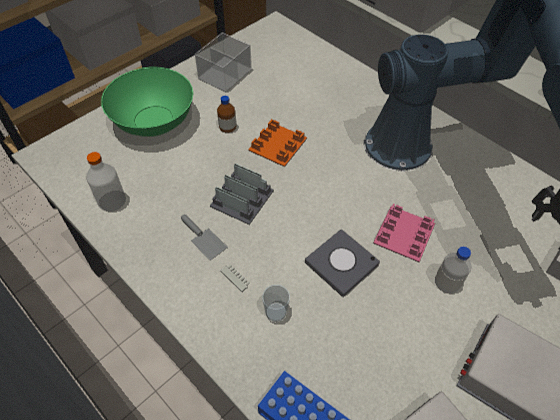

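View pics/side0.png

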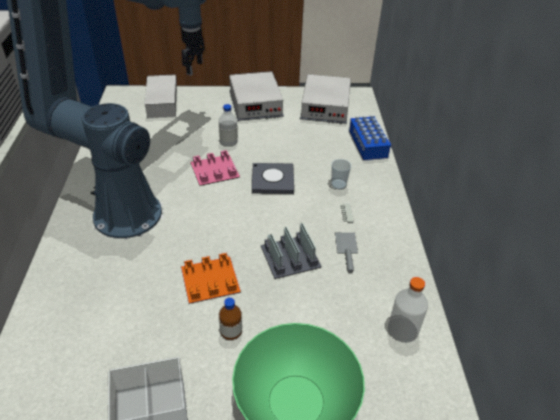

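View pics/wrist0.png

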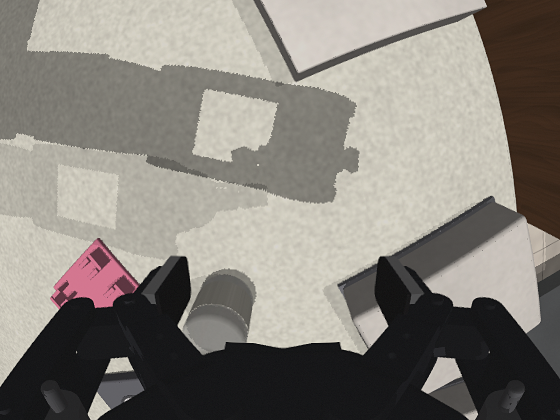

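The grey rack is at scene (242,193) and side (292,250). The orange rack (278,142) and the pink one (405,232) are decoys. The pad window is at scene (342,260).

```bash
python3 - <<'E'
from h import *
import pickle
o,D=pickle.load(open('d0.pkl','rb'))
def crop(n,u0,v0,u1,v1,k):
    im=cv2.cvtColor(D[n]['img'],cv2.COLOR_RGB2BGR)[v0:v1,u0:u1]
    return cv2.resize(im,None,fx=k,fy=k,interpolation=cv2.INTER_CUBIC)
cv2.imwrite('pics/c1.png',crop('scene',202,155,282,230,8))
cv2.imwrite('pics/c2.png',crop('side',255,215,330,285,8))
s=D['scene'];t=D['side']
print('window',px(s,342,260),pz(s,342,260,.025),px(t,273,175),pz(t,273,175,.025))
E
```

```text
window [0.48549066 0.17796956 0.02425207] [0.48588283 0.17821365 0.025     ] [0.48300723 0.17623624 0.02476064] [0.48299649 0.17593822 0.025     ]
```

View pics/c1.png

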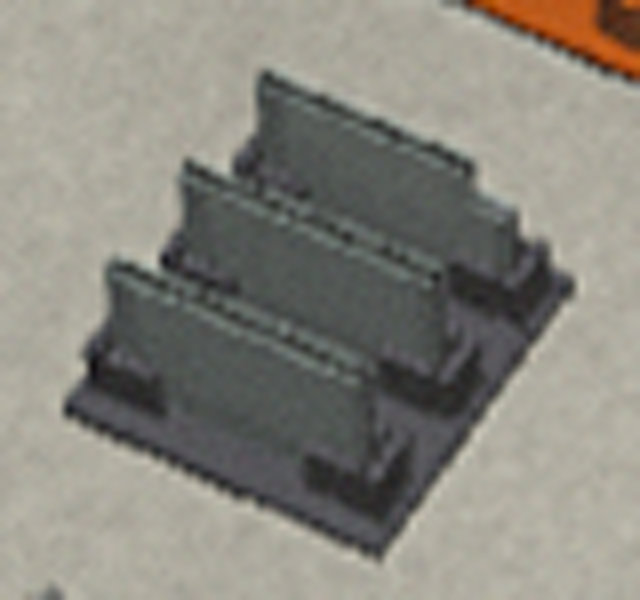

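View pics/c2.png

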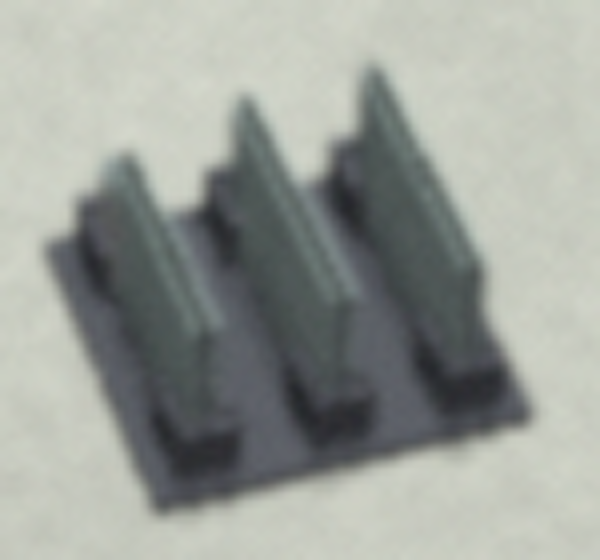

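```bash
python3 - <<'E'
from h import *
import pickle
o,D=pickle.load(open('d0.pkl','rb'))
s=D['scene'];t=D['side']
S=lambda u,v,z:pz(s,202+u/8-.5,155+v/8-.5,z)
T=lambda u,v,z:pz(t,255+u/8-.5,215+v/8-.5,z)
a,b=S(265,72,.078),S(472,163,.078);print('notched',a,b,np.linalg.norm(a-b))
a,b=S(188,165,.078),S(443,275,.078);print('mid',a,b,np.linalg.norm(a-b))
a,b=S(110,265,.078),S(372,378,.078);print('far',a,b,np.linalg.norm(a-b))
print('base',S(65,408,.008),S(380,557,.008),S(575,285,.008))
print('side base',T(155,510,.008),T(535,418,.008),T(45,245,.008))
a,b=T(118,155,.078),T(208,330,.078);print('side notched',a,b,np.linalg.norm(a-b))
a,b=T(245,100,.078),T(340,300,.078);print('side mid',a,b,np.linalg.norm(a-b))
a,b=T(373,68,.078),T(470,268,.078);print('side far',a,b,np.linalg.norm(a-b))
# depth point cloud
for n,c in D.items():
    if n=='wrist':continue
    d=c['depth'];vv,uu=np.mgrid[0:420,0:560]
    P=np.stack([(uu-c['cx'])/c['fx']*d,(vv-c['cy'])/c['fy']*d,d],-1)@c['world_from_camera'][:3,:3].T+c['world_from_camera'][:3,3]
    m=(d>0)&(abs(P[...,0]-.47)<.15)&(abs(P[...,1]+.06)<.2)
    Q=P[m&(P[...,2]>.066)&(P[...,2]<.09)]
    print(n,len(Q)); np.save(n+'Q.npy',Q); print(Q[::max(1,len(Q)//40)].round(3).tolist())
E
```

```text
notched [ 0.49336488 -0.25825332  0.078     ] [ 0.46763621 -0.17071806  0.078     ] 0.09123807466158478
mid [ 0.54454282 -0.24331728  0.078     ] [ 0.51185191 -0.1388024   0.078     ] 0.10950824818590052
far [ 0.59629569 -0.22663251  0.078     ] [ 0.56234058 -0.12163174  0.078     ] 0.11035448170600631
base [ 0.621433   -0.23321222  0.008     ] [ 0.58212036 -0.09989692  0.008     ] [ 0.4416502  -0.14261338  0.008     ]
side base [ 0.47530937 -0.28393219  0.008     ] [ 0.6184854  -0.24090947  0.008     ] [ 0.43577803 -0.15042892  0.008     ]
side notched [ 0.46296447 -0.17101057  0.078     ] [ 0.49368507 -0.25954452  0.078     ] 0.09371241279208865
side mid [ 0.5116846  -0.14197225  0.078     ] [ 0.54191515 -0.24533743  0.078     ] 0.10769515604774581
side far [ 0.56145313 -0.12480731  0.078     ] [ 0.59028198 -0.2298955   0.078     ] 0.10897077559410309
scene 503
[[0.496, -0.254, 0.081], [0.494, -0.247, 0.077], [0.482, -0.237, 0.07], [0.483, -0.228, 0.074], [0.484, -0.216, 0.08], [0.48, -0.204, 0.083], [0.477, -0.203, 0.076], [0.473, -0.198, 0.073], [0.475, -0.187, 0.078], [0.471, -0
[... 1126 characters left out ...]
84, 0.078], [0.58, -0.191, 0.084], [0.525, -0.186, 0.075], [0.465, -0.189, 0.074], [0.53, -0.195, 0.08], [0.471, -0.196, 0.078], [0.577, -0.197, 0.078], [0.521, -0.198, 0.075], [0.586, -0.201, 0.077], [0.532, -0.208, 0.081], [0.476, -0.212, 0.082], [0.582, -0.209, 0.078], [0.526, -0.211, 0.075], [0.59, -0.218, 0.082], [0.534, -0.225, 0.085], [0.473, -0.215, 0.072], [0.537, -0.227, 0.084], [0.479, -0.226, 0.079], [0.584, -0.223, 0.075], [0.484, -0.234, 0.083], [0.59, -0.23, 0.078], [0.537, -0.233, 0.077], [0.481, -0.24, 0.081], [0.586, -0.235, 0.075], [0.533, -0.241, 0.077], [0.487, -0.249, 0.082], [0.479, -0.239, 0.067], [0.545, -0.245, 0.074], [0.542, -0.244, 0.068], [0.545, -0.246, 0.066]]
```

The notched cassette is the one nearest the robot: the step in its top edge is at scene (263,178) and side (269,236). The plain ones are the middle (scene 241,182) and outer (scene 232,195) cassettes. The notch is on the +y end and its label faces the robot. I'll start the transfer move.

drive_tool --pt "0 -0.032 0.039 0 0 0 0" --pt "0 -0.032 0.039 0 0 0 0" --pt "0 -0.032 0.039 0 0 0 0" --pt "0 -0.032 0.039 0 0 0 0" --pt "0 -0.032 0.039 0 0 0 0" --pt "0 -0.032 0.039 0 0 0 0" --pt "0 -0.032 0.039 0 0 0 0" --pt "0 -0.032 0.039 0 0 0 0"

```text
time_s: 1.15
eef_pos: [0.4011, 0.1949, 0.2422]
eef_rot: [0.697, 0.12, 0.697, -0.12]
wrist_force: [0.1, 0.5, -0.1]
opening: 0.503
```

```bash
python3 -c "
from h import *
import json
o=ctrl.get_obs();print(o['q'],o['eef_pos'],o['eef_rot']);open('log.txt','a').write(json.dumps([list(o['q']),list(o['eef_pos']),list(o['eef_rot'])])+'\n')"
```

```text
[ 1.84871506e-01 -1.19602867e-01  1.91581474e+00  9.89569172e-05
  1.34524231e+00 -1.04514050e+00] [0.40114216 0.19488867 0.24223596] [ 0.69689942  0.11995999  0.69683134 -0.11986199]
```

drive_tool --pt "0 -0.045 0.026 0 0 0 0" --pt "0 -0.045 0.026 0 0 0 0" --pt "0 -0.045 0.026 0 0 0 0" --pt "0 -0.045 0.026 0 0 0 0" --pt "0 -0.045 0.026 0 0 0 0" --pt "0 -0.045 0.026 0 0 0 0" --pt "0 -0.045 0.026 0 0 0 0" --pt "0 -0.045 0.026 0 0 0 0"

```text
time_s: 2.15
eef_pos: [0.4763, -0.2141, 0.2421]
eef_rot: [0.697, 0.12, 0.697, -0.12]
wrist_force: [0.1, 1.0, 0.4]
opening: 0.495
```

```bash
python3 -c "
from h import *
import json
o=ctrl.get_obs();print(o['q'],o['eef_pos'],o['eef_rot']);open('log.txt','a').write(json.dumps([list(o['q']),list(o['eef_pos']),list(o['eef_rot'])])+'\n')
c=camera('wrist');save(c,'w1.png')"
```

```text
[-6.50070476e-01  6.26919159e-02  1.73851776e+00  1.91737296e-04
  1.34063244e+00 -1.87981213e+00] [ 0.47632079 -0.21409963  0.24209727] [ 0.69680005  0.12011197  0.69689566 -0.11991348]
```

View pics/w1.png

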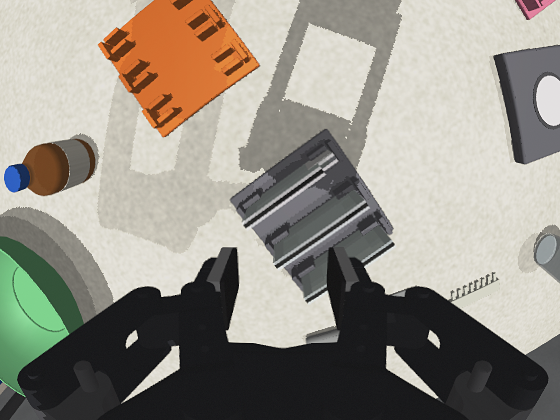

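The wrist view shows the notched cassette nearest the orange rack, with its notch at (325,162) toward the pad. Next I turn the tool to line up with the slot.

drive_tool --pt "0 0 0 10.6 0 0 0" --pt "0 0 0 10.6 0 0 0" --pt "0 0 0 10.6 0 0 0" --pt "0 0 0 10.6 0 0 0" --pt "0 0 0 10.6 0 0 0" --pt "0 0 0 10.6 0 0 0" --pt "0 0 0 10.6 0 0 0" --pt "0 0 0 10.6 0 0 0" --pt "0 0 0 10.6 0 0 0" --pt "0 0 0 10.6 0 0 0"

```text
time_s: 3.45
eef_pos: [0.4762, -0.2121, 0.242]
eef_rot: [-0.321, -0.63, -0.322, 0.63]
wrist_force: [-0.6, 0.1, -0.6]
opening: 0.5
```

drive_tool --pt "0 0 0 10.6 0 0 0" --pt "0 0 0 10.6 0 0 0" --pt "0 0 0 10.6 0 0 0" --pt "0 0 0 10.6 0 0 0" --pt "0 0 0 10.6 0 0 0" --pt "0 0 0 10.6 0 0 0" --pt "0 0 0 10.6 0 0 0" --pt "0 0 0 10.6 0 0 0" --pt "0 0 0 10.6 0 0 0" --pt "0 0 0 10.6 0 0 0"

```text
time_s: 4.7
eef_pos: [0.4762, -0.2121, 0.242]
eef_rot: [0.309, -0.636, 0.309, 0.636]
wrist_force: [0.4, 0.5, 0.2]
opening: 0.501
```

drive_tool --pt "0 0 0 10.6 0 0 0" --pt "0 0 0 10.6 0 0 0" --pt "0 0 0 0 0 0 0"

```text
time_s: 5.08
eef_pos: [0.4762, -0.2121, 0.2421]
eef_rot: [0.419, -0.57, 0.419, 0.57]
wrist_force: [-1.1, -0.3, -0.2]
opening: 0.504
```

```bash
python3 - <<'E'
from h import *
import json,pickle
o=ctrl.get_obs();print(o['q'],o['eef_pos'],rot(o['eef_rot']).as_matrix().round(4));open('log.txt','a').write(json.dumps([list(o['q']),list(o['eef_pos']),list(o['eef_rot'])])+'\n')
c=camera('wrist');save(c,'w2.png');pickle.dump((o,c),open('w2.pkl','wb'))
cv2.imwrite('pics/w2c.png',cv2.resize(cv2.cvtColor(c['img'],cv2.COLOR_RGB2BGR)[50:300,150:410],None,fx=3,fy=3)[:600])
E
```

```text
[-6.47005015e-01  6.09062000e-02  1.74049691e+00  2.74340167e-05
  1.34070650e+00  2.19136703e+00] [ 0.47622531 -0.21213393  0.24205251] [[-4.000e-04 -9.544e-01 -2.986e-01]
 [ 3.000e-04 -2.986e-01  9.544e-01]
 [-1.000e+00  3.000e-04  4.000e-04]]
```

View pics/w2.png

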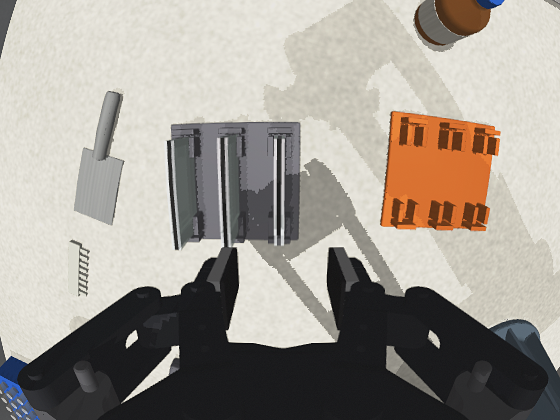

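View pics/w2c.png

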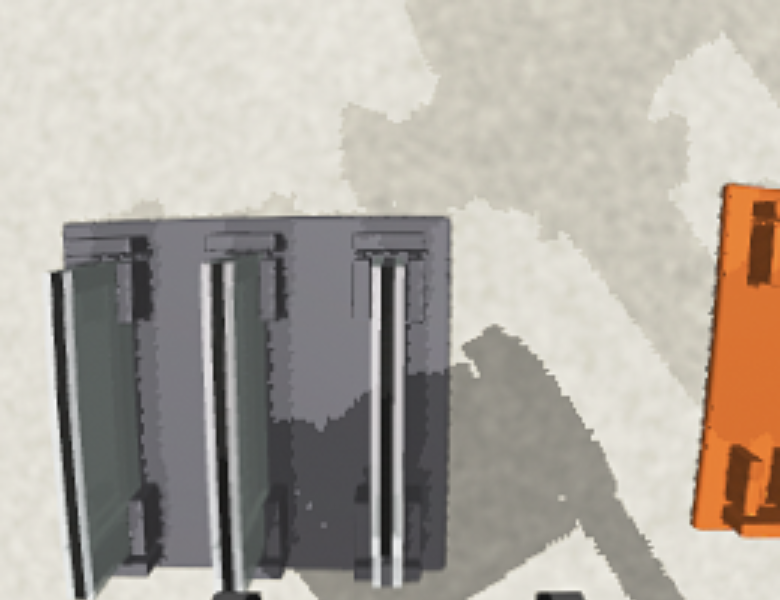

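```bash
cat >> h.py <<'E'
def wray(o,c,u,v,z):
    x,y=(u-c['cx']),(v-c['cy']);r=np.hypot(x,y);th=r/c['fx']
    d=np.array([np.sin(th)*x/r,np.sin(th)*y/r,np.cos(th)])
    H=c['hand_eye'];Rt=rot(o['eef_rot']).as_matrix()
    dw=Rt@H[:3,:3]@d;ow=Rt@H[:3,3]+o['eef_pos']
    return ow+dw*(z-ow[2])/dw[2]
E
python3 - <<'E'
from h import *
import pickle,json
o,c=pickle.load(open('w2.pkl','rb'))
W=lambda u,v,z:wray(o,c,150+u/3-.33,50+v/3-.33,z)
Rt=rot(o['eef_rot']).as_matrix()
for n,u,v,z in[('tail',388,262,.078),('bot',388,587,.078),('bot2',388,587,.060),('tail L',372,262,.078),('tail R',404,262,.078),('botL',372,585,.078),('botR',404,585,.078),('base',450,217,.008),('base',65,225,.008),('base br',445,570,.008),('mid tail',215,262,.078)]:
    p=W(u,v,z);print(n,p.round(4),'tool',(Rt.T@(p-o['eef_pos'])).round(4))
# kinematic fit
from scipy.optimize import least_squares
L=[json.loads(l) for l in open('log.txt')]
o0,_=pickle.load(open('d0.pkl','rb'));L.append([list(o0['q']),list(o0['eef_pos']),list(o0['eef_rot'])])
for q,p,r in L:
    c1,s1=np.cos(q[0]),np.sin(q[0]);print(np.round(q,3),'fwd',p[0]*c1+p[1]*s1,'lat',-p[0]*s1+p[1]*c1,p[2])
E
```

```text
tail [ 0.4945 -0.2613  0.078 ] tool [ 0.164  -0.0028 -0.0524]
bot [ 0.4636 -0.1615  0.078 ] tool [ 0.1641 -0.0031  0.052 ]
bot2 [ 0.4616 -0.1545  0.06  ] tool [ 0.1821 -0.0033  0.0592]
tail L [ 0.4991 -0.2598  0.078 ] tool [ 0.164  -0.0077 -0.0524]
tail R [ 0.4899 -0.2627  0.078 ] tool [ 0.164   0.002  -0.0524]
botL [ 0.4688 -0.1606  0.078 ] tool [ 0.1641 -0.0083  0.0513]
botR [ 0.4588 -0.1637  0.078 ] tool [0.1641 0.0021 0.0513]
base [ 0.4772 -0.2809  0.008 ] tool [ 0.234   0.0195 -0.066 ]
base [ 0.6184 -0.2375  0.008 ] tool [ 0.234  -0.1282 -0.0668]
base br [ 0.4362 -0.1483  0.008 ] tool [0.2341 0.019  0.0728]
mid tail [ 0.5451 -0.2463  0.078 ] tool [ 0.164  -0.0556 -0.0532]
[ 0.185 -0.12   1.916  0.     1.345 -1.045] fwd 0.43013112425547884 lat 0.11782969706992714 0.2422359640495014
[-0.65   0.063  1.739  0.     1.341 -1.88 ] fwd 0.5087531430617004 lat 0.11785747907832839 0.2420972668409704
[-0.647  0.061  1.74   0.     1.341  2.191] fwd 0.5078509358505381 lat 0.11780822432252194 0.24205251020332508
[ 1.024  0.182  1.608 -0.     1.354 -0.206] fwd 0.5622656864509862 lat 0.11779590058892964 0.24139213932961873
```

drive_tool --pt "0.025 -0.003 -0.005 0 0 0 0" --pt "0.035 0 0 0 0 0 0" --pt "0.035 0 0 0 0 0 0" --pt "0.025 0 0 0 0 0 0" --pt "0 0 0 0 0 0 0"

```text
time_s: 5.75
eef_pos: [0.4793, -0.2152, 0.1202]
eef_rot: [0.418, -0.568, 0.418, 0.572]
wrist_force: [0.5, 1.3, 0.5]
opening: 0.501
```

```bash
python3 - <<'E'
from h import *
import json,pickle
o=ctrl.get_obs();print(o['q'],o['eef_pos'],rot(o['eef_rot']).as_matrix().round(4));open('log.txt','a').write(json.dumps([list(o['q']),list(o['eef_pos']),list(o['eef_rot'])])+'\n')
c=camera('wrist');save(c,'w3.png');pickle.dump((o,c),open('w3.pkl','wb'))
from scipy.optimize import least_squares
L=[json.loads(l) for l in open('log.txt')]
o0,_=pickle.load(open('d0.pkl','rb'));L.append([list(o0['q']),list(o0['eef_pos']),list(o0['eef_rot'])])
def f(x):
    L1,L2,k,e=x;r=[]
    for q,p,_ in L:
        a=q[1];b=a+q[2]
        fw=p[0]*np.cos(q[0])+p[1]*np.sin(q[0])
        r+=[L1*np.sin(a)+L2*np.sin(b)+e*np.cos(b)-fw, L1*np.cos(a)+L2*np.cos(b)-e*np.sin(b)+k-p[2]]
    return np.array(r)
s=least_squares(f,[.4,.4,0,0]);print(s.x,s.fun.round(4))
E
```

```text
[-6.48139837e-01  2.21172818e-01  1.82810372e+00  2.18266332e-06
  1.09724496e+00  2.18910095e+00] [ 0.47925922 -0.21516382  0.12024003] [[-0.0039 -0.954  -0.2997]
 [ 0.003  -0.2997  0.954 ]
 [-1.      0.0029  0.004 ]]
[0.43625319 0.51528991 0.01131295 0.08933532] [ 0.0001 -0.     -0.0002 -0.     -0.0001 -0.      0.      0.0001  0.0001
 -0.    ]
```

View pics/w3.png

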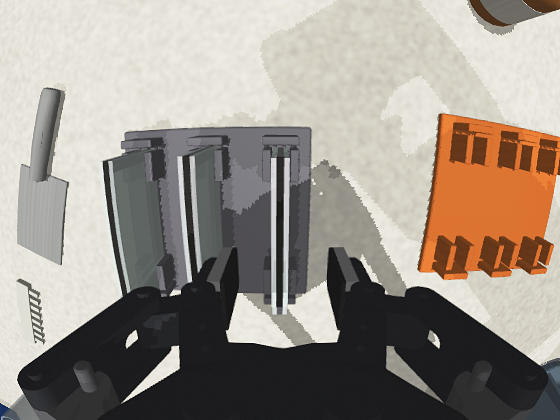

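drive_tool --pt "0.03 0 0 0 0 0 0" --pt "0.025 0 0 0 0 0 0" --pt "0.015 0 0 0 0 0 0" --pt "0 0 0 0 0 0 0"

```text
time_s: 6.3
eef_pos: [0.4807, -0.2163, 0.0523]
eef_rot: [0.419, -0.569, 0.419, 0.57]
wrist_force: [-0.7, 0.9, 0.6]
opening: 0.503
```

```bash
python3 - <<'E'
from h import *
import pickle
o=ctrl.get_obs();print(o['q'],o['eef_pos'],o['wrist_force'])
c=camera('wrist');save(c,'w4.png')
E
```

```text
[-6.48183038e-01  3.33837206e-01  1.85336755e+00 -5.11583028e-06
  9.55045660e-01  2.19130491e+00] [ 0.48068472 -0.21627352  0.05230659] [-0.71085526  0.92450417  0.55794828]
```

View pics/w4.png

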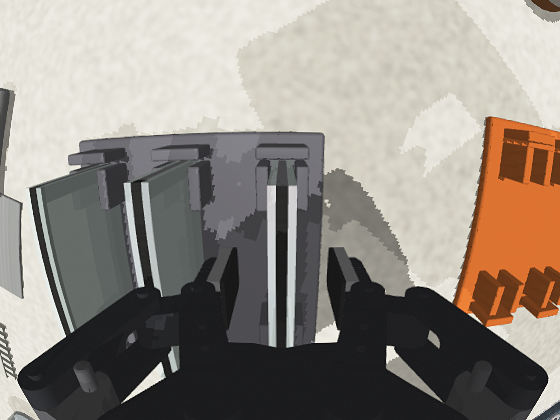

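The jaws straddle the cassette evenly at image (282,270), so I'll close them.

drive_tool --pt "0 0 0 0 0 0 -1" --pt "0 0 0 0 0 0 -1" --pt "0 0 0 0 0 0 -1" --pt "0 0 0 0 0 0 -1" --pt "0 0 0 0 0 0 -1"

```text
time_s: 6.98
eef_pos: [0.4816, -0.2169, 0.0535]
eef_rot: [-0.419, 0.57, -0.419, -0.569]
wrist_force: [-0.4, -0.1, 6.2]
opening: 0.105
```

drive_tool --pt "-0.01 0 0 0 0 0 -1" --pt "-0.02 0 0 0 0 0 -1" --pt "-0.03 0 0 0 0 0 -1" --pt "-0.03 0 0 0 0 0 -1" --pt "-0.03 0 0 0 0 0 -1" --pt "-0.03 0 0 0 0 0 -1" --pt "0 0 0 0 0 0 -1"

```text
time_s: 7.85
eef_pos: [0.482, -0.2172, 0.2051]
eef_rot: [-0.419, 0.571, -0.419, -0.568]
wrist_force: [0.6, 0.5, -0.3]
opening: 0.109
```

```bash
python3 - <<'E'
from h import *
import pickle
o=ctrl.get_obs();print(o['q'],o['eef_pos'],o['wrist_force'],o['opening'],rot(o['eef_rot']).as_matrix().round(4))
c=camera('wrist');save(c,'w5.png');pickle.dump((o,c),open('w5.pkl','wb'))
c=camera('scene')
cv2.imwrite('pics/s5.png',cv2.resize(cv2.cvtColor(c['img'],cv2.COLOR_RGB2BGR)[80:280,160:420],None,fx=3,fy=3))
E
```

```text
[-6.48117599e-01  1.11046521e-01  1.76443105e+00 -1.62053357e-05
  1.26081465e+00  2.19186546e+00] [ 0.48195723 -0.21719929  0.20509881] [ 0.58944572  0.50872992 -0.27258564] 0.10866514218418212 [[ 0.0042 -0.9549 -0.2971]
 [-0.0032 -0.2971  0.9549]
 [-1.     -0.0031 -0.0043]]
```

View pics/w5.png

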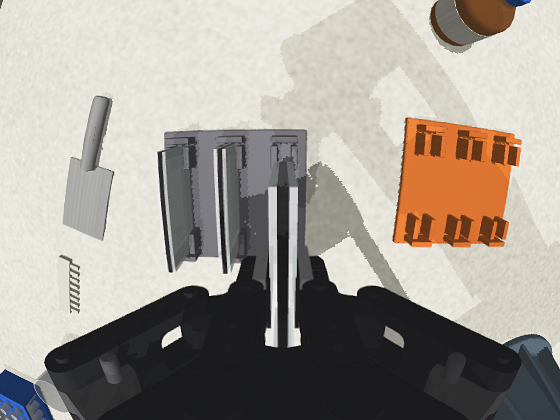

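View pics/s5.png

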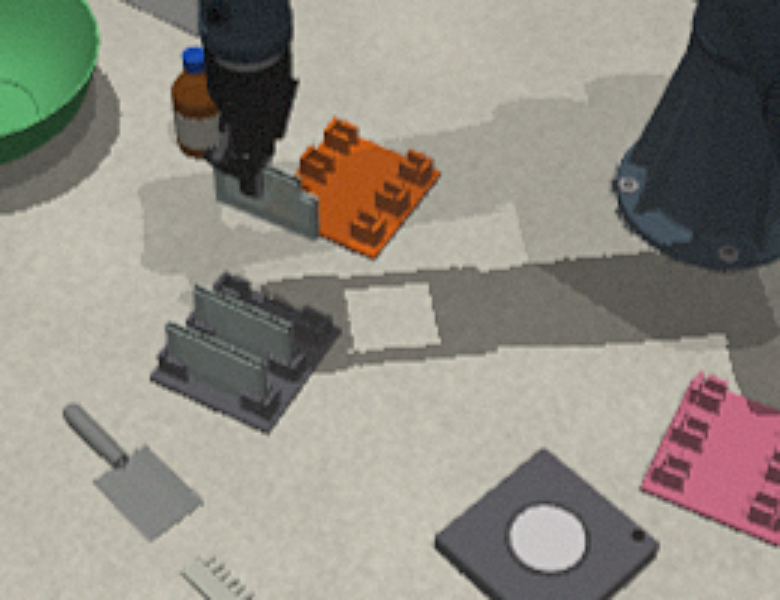

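The notched cassette is out and the two plain ones are still in the rack. I need the tool length for IK planning, so I'll rise a little and tilt a bit.

drive_tool --pt "-0.04 0 0 -10 0 0 -1" --pt "-0.03 0 0 -10 0 0 -1" --pt "0 0 0 0 0 10 -1" --pt "0 0 0 0 0 10 -1" --pt "0 0 0 0 0 0 -1"

```text
time_s: 8.57
eef_pos: [0.4809, -0.2143, 0.269]
eef_rot: [0.198, -0.568, 0.418, 0.681]
wrist_force: [0.0, -0.4, -0.9]
opening: 0.109
```

```bash
python3 - <<'E'
from h import *
import json,pickle
o=ctrl.get_obs();print(o['q'],o['eef_pos'],rot(o['eef_rot']).as_matrix().round(4));open('log.txt','a').write(json.dumps([list(o['q']),list(o['eef_pos']),list(o['eef_rot'])])+'\n')
from scipy.optimize import least_squares
L=[json.loads(l) for l in open('log.txt')]
o0,_=pickle.load(open('d0.pkl','rb'));L.append([list(o0['q']),list(o0['eef_pos']),list(o0['eef_rot'])])
o5,_=pickle.load(open('w5.pkl','rb'));L.append([list(o5['q']),list(o5['eef_pos']),list(o5['eef_rot'])])
open('fk.py','w').write('''
import numpy as np
from scipy.spatial.transform import Rotation as R
def fk(q,x):
    L1,L2,e,h,L3,lat,lw=x
    b=q[1]+q[2]
    Rz=R.from_euler('z',q[0])
    A=Rz*R.from_euler('y',b-np.pi/2)*R.from_euler('x',q[3])
    # forearm axis = x of A ; 
    W=A*R.from_euler('y',q[4])*R.from_euler('x',q[5]+np.pi/2)
    wr=np.array([L1*np.sin(q[1])+L2*np.sin(b)+e*np.cos(b),lat,h+L1*np.cos(q[1])+L2*np.cos(b)-e*np.sin(b)])
    p=Rz.apply(wr)+A.apply([0,lw,0])+W.apply([L3,0,0])
    return p,W
''')
from fk import fk
def f(x):
    r=[]
    for q,p,rr in L:
        P,W=fk(q,x);r+=list(P-np.array(p));r+=list(.2*(W.inv()*rot(rr)).as_rotvec())
    return np.array(r)
s=least_squares(f,[.436,.515,.089,.26,.25,.06,.06]);print(s.x,s.fun.reshape(-1,6).round(4))
json.dump(list(s.x),open('kin.json','w'))
E
```

```text
[-0.46338134  0.19779773  1.57078415 -0.31212011  1.53846339  2.05920604] [ 0.48093755 -0.21426154  0.2690076 ] [[-0.276  -0.7439 -0.6086]
 [-0.2052 -0.573   0.7935]
 [-0.939   0.3439  0.0055]]
[4.38200000e-01 5.14500000e-01 8.55000001e-02 3.13400000e-01
 3.07900000e-01 1.17800000e-01 8.95428176e-12] [[ 0. -0.  0. -0. -0.  0.]
 [ 0. -0.  0.  0. -0.  0.]
 [ 0. -0.  0. -0. -0. -0.]
 [-0. -0.  0. -0.  0. -0.]
 [ 0. -0.  0. -0.  0. -0.]
 [ 0.  0.  0. -0.  0.  0.]
 [ 0. -0.  0. -0.  0. -0.]]
```

```bash
cat >> fk.py <<'E'
import json
X=json.load(open('kin.json'))
LO=np.array([-2.99,-.89,.3,-1.14,0,-3.12]);HI=np.array([2.99,2.07,2.58,4.28,2.63,3.12])
def ik(p,Rm):
    """all analytic solutions inside the ranges, elbow-up"""
    L1,L2,e,h,L3,lat,_=X
    w=np.asarray(p)-Rm.apply([L3,0,0]); out=[]
    r=np.hypot(w[0],w[1])
    if r<lat: return out
    for sg in(1,-1):
        fw=sg*np.sqrt(r*r-lat*lat); q1=np.arctan2(w[1],w[0])-np.arctan2(lat,fw)
        q1=(q1+np.pi)%(2*np.pi)-np.pi
        z=w[2]-h;D=np.hypot(fw,z);Le=np.hypot(L2,e);g=np.arctan2(e,L2)
        c=(L1*L1+Le*Le-D*D)/(2*L1*Le)
        if abs(c)>1: continue
        q3=np.pi-np.arccos(c)-g
        A=np.arccos(np.clip((L1*L1+D*D-Le*Le)/(2*L1*D),-1,1)); q2=np.arctan2(fw,z)-A
        B=R.from_euler('z',q1)*R.from_euler('y',q2+q3-np.pi/2)
        M=(B.inv()*Rm*R.from_euler('x',-np.pi/2))
        a=M.as_euler('XYX')
        for q4,q5,q6 in((a[0],a[1],a[2]),(a[0]+np.pi,-a[1],a[2]+np.pi)):
            for k4 in(-1,0,1):
                for k6 in(-1,0,1):
                    q=np.array([q1,q2,q3,q4+k4*2*np.pi,q5,q6+k6*2*np.pi])
                    if (q>=LO).all() and (q<=HI).all(): out.append(q)
    return out
E
cat > plan.py <<'E'
from fk import *
lab=np.array([.484,.177,.125]); loc=np.array([.0175,.005,.0485])
def Rf(phi,al): return R.from_euler('z',phi)*R.from_euler('y',al)*R.from_euler('x',np.pi/2)
if __name__=='__main__':
    qc=np.array([-0.463,.198,1.571,-.312,1.538,2.059])
    for al in(20,28,35,40):
        for ph in range(-180,180,15):
            Rm=Rf(np.radians(ph),np.radians(al));p=lab-Rm.apply(loc)
            for q in ik(p,Rm):
                P,W=fk(q,X);assert np.allclose(P,p,atol=1e-6) and (W.inv()*Rm).magnitude()<1e-6
                m=min((q-LO).min(),(HI-q).min())
                if m>.1: print(al,ph,q.round(2),'margin',round(m,2),'dq',abs(q-qc).max().round(2))
E
python3 plan.py
```

```text
20 -165 [ 0.11  1.06  0.95 -0.19  2.34  2.95] margin 0.17 dq 0.9
20 -150 [ 0.21  1.07  0.92 -0.4   2.31  2.76] margin 0.32 dq 0.88
20 -135 [ 0.31  1.06  0.95 -0.57  2.23  2.59] margin 0.4 dq 0.86
20 -120 [ 0.4   1.02  1.03 -0.71  2.11  2.47] margin 0.43 dq 0.87
20 -105 [ 0.49  0.95  1.15 -0.83  1.96  2.4 ] margin 0.31 dq 0.96
20 -90 [ 0.57  0.87  1.3  -0.94  1.8   2.35] margin 0.2 dq 1.04
20 0 [0.48 0.28 2.42 3.76 0.85 2.88] margin 0.16 dq 4.07
20 60 [-0.63  0.29  2.4   1.32  1.3  -2.68] margin 0.18 dq 4.74
20 75 [-0.61  0.39  2.22  1.1   1.44 -2.64] margin 0.36 dq 4.7
20 90 [-0.55  0.49  2.02  0.93  1.58 -2.62] margin 0.5 dq 4.68
20 105 [-0.47  0.6   1.83  0.78  1.73 -2.63] margin 0.49 dq 4.68
20 120 [-0.38  0.7   1.63  0.65  1.87 -2.66] margin 0.46 dq 4.72
20 135 [-0.29  0.8   1.45  0.52  2.02 -2.72] margin 0.4 dq 4.78
20 150 [-0.19  0.88  1.28  0.38  2.14 -2.81] margin 0.31 dq 4.87
20 165 [-0.09  0.96  1.14  0.21  2.25 -2.95] margin 0.17 dq 5.01
28 -165 [ 0.11  0.97  1.03 -0.17  2.22  2.97] margin 0.15 dq 0.91
28 -150 [ 0.21  0.98  1.01 -0.34  2.19  2.78] margin 0.34 dq 0.78
28 -1
[... 2269 characters left out ...]
0.51  0.66  1.43 -0.73  1.58  2.28] margin 0.41 dq 0.97
40 -75 [ 0.56  0.58  1.57 -0.83  1.41  2.19] margin 0.31 dq 1.03
40 -60 [ 0.61  0.48  1.72 -0.94  1.24  2.12] margin 0.2 dq 1.07
40 60 [-0.44 -0.03  2.38  1.07  1.05 -2.18] margin 0.2 dq 4.24
40 75 [-0.46  0.11  2.23  0.92  1.23 -2.3 ] margin 0.35 dq 4.36
40 90 [-0.44  0.24  2.07  0.78  1.38 -2.39] margin 0.51 dq 4.45
40 105 [-0.39  0.36  1.91  0.66  1.52 -2.48] margin 0.64 dq 4.54
40 120 [-0.32  0.47  1.74  0.53  1.65 -2.58] margin 0.54 dq 4.64
40 135 [-0.25  0.56  1.59  0.41  1.77 -2.69] margin 0.43 dq 4.75
40 150 [-0.16  0.65  1.44  0.29  1.87 -2.81] margin 0.31 dq 4.87
40 165 [-0.07  0.72  1.32  0.15  1.96 -2.96] margin 0.16 dq 5.02
```

```bash
python3 - <<'E'
from h import *
from fk import *
from plan import *
import pickle
o0,D=pickle.load(open('d0.pkl','rb'));s=D['scene']
print('beaker',pz(s,277,290,.09),'bottle cap',pz(s,463,252,.16),'red',pz(s,95,158,.16))
o=ctrl.get_obs();R0=rot(o['eef_rot']);p0=o['eef_pos']
Rm=Rf(np.radians(-130),np.radians(33));p1=lab-Rm.apply(loc);print('goal',p1,ik(p1,Rm))
# path: N steps slerp + straight, first rotate/translate at z+; 
from scipy.spatial.transform import Slerp
pm=np.array([p1[0],p1[1],.27])
print('rel rotvec deg',np.degrees((R0.inv()*Rm).as_rotvec()))
N=12;rv=(R0.inv()*Rm).as_rotvec()/N
print('per row rot',np.degrees(rv).round(2))
pp=p0;qp=o['q']
for k in range(1,N+1):
    Rk=R0*R.from_rotvec(rv*k);pk=p0+(pm-p0)*k/N
    Rprev=R0*R.from_rotvec(rv*(k-1))
    sols=ik(pk,Rk);q=min(sols,key=lambda q:abs(q-qp).max())
    print(Rprev.inv().apply(pk-pp).round(4),'dq',abs(q-qp).max().round(3));pp=pk;qp=q
print(qp)
E
```

```text
beaker [0.7034489  0.14365351 0.09      ] bottle cap [0.32119728 0.41809123 0.16      ] red [ 0.80872417 -0.48870116  0.16      ]
goal [0.53233761 0.15915392 0.13033783] [array([ 0.32177594,  0.89426992,  1.10080413, -0.50692306,  2.0120031 ,
        2.58587359])]
rel rotvec deg [-9.75605181  8.18579487 36.77152976]
per row rot [-0.81  0.68  3.06]
[-0.0076 -0.021   0.0221] dq 0.079
[-0.009  -0.0209  0.0217] dq 0.078
[-0.0104 -0.0206  0.0213] dq 0.077
[-0.0117 -0.0203  0.0209] dq 0.074
[-0.0131 -0.02    0.0204] dq 0.072
[-0.0144 -0.0195  0.02  ] dq 0.068
[-0.0156 -0.019   0.0195] dq 0.065
[-0.0169 -0.0184  0.0191] dq 0.061
[-0.018  -0.0177  0.0186] dq 0.062
[-0.0192 -0.017   0.0181] dq 0.065
[-0.0203 -0.0162  0.0177] dq 0.072
[-0.0213 -0.0153  0.0172] dq 0.079
[ 0.32177594  0.73535595  1.06570697 -0.56443437  2.17904263  2.47156837]
```

drive_tool --pt "-0.008 -0.021 0.022 -0.8 0.7 3.05 -1" --pt "-0.009 -0.021 0.022 -0.8 0.7 3.05 -1" --pt "-0.01 -0.021 0.021 -0.8 0.7 3.05 -1" --pt "-0.012 -0.02 0.021 -0.8 0.7 3.05 -1" --pt "-0.013 -0.02 0.02 -0.8 0.7 3.05 -1" --pt "-0.014 -0.02 0.02 -0.8 0.7 3.05 -1" --pt "-0.016 -0.019 0.02 -0.8 0.7 3.05 -1" --pt "-0.017 -0.018 0.019 -0.8 0.7 3.05 -1" --pt "-0.018 -0.018 0.019 -0.8 0.7 3.05 -1" --pt "-0.019 -0.017 0.018 -0.8 0.7 3.05 -1"

```text
time_s: 9.82
eef_pos: [0.5245, 0.0953, 0.271]
eef_rot: [-0.051, -0.49, 0.517, 0.7]
wrist_force: [0.4, -0.2, -1.1]
opening: 0.111
```

drive_tool --pt "-0.02 -0.016 0.018 -0.8 0.7 3.05 -1" --pt "-0.021 -0.015 0.017 -0.8 0.7 3.05 -1" --pt "0 0 0 0 0 0 -1"

```text
time_s: 10.2
eef_pos: [0.5324, 0.158, 0.2694]
eef_rot: [-0.103, -0.47, 0.531, 0.698]
wrist_force: [0.3, -0.5, -0.6]
opening: 0.107
```

```bash
python3 - <<'E'
from h import *
from fk import *
from plan import *
import pickle
o=ctrl.get_obs();R0=rot(o['eef_rot']);p0=o['eef_pos'];print(o['time_s'],p0,o['q'],o['opening'])
Rm=Rf(np.radians(-130),np.radians(33));p1=lab-Rm.apply(loc)
print('remaining tool shift',R0.inv().apply(p1-p0),'rot',np.degrees((R0.inv()*Rm).as_rotvec()))
D={}
for n in('scene','side','wrist'):
    D[n]=camera(n);save(D[n],n+'6.png')
pickle.dump((o,D),open('d6.pkl','wb'))
def crop(n,u0,v0,u1,v1,k):
    im=cv2.cvtColor(D[n]['img'],cv2.COLOR_RGB2BGR)[v0:v1,u0:u1]
    return cv2.resize(im,None,fx=k,fy=k,interpolation=cv2.INTER_CUBIC)
A=crop('scene',210,130,410,330,2);B=crop('side',190,80,390,280,2)
cv2.imwrite('pics/s6.png',np.hstack([A,B]))
E
```

```text
10.2 [0.53242206 0.15795047 0.26938327] [ 0.32069963  0.73299785  1.06958862 -0.56497375  2.17418654  2.47644597] 0.10651185787612029
remaining tool shift [ 0.07526133 -0.11691152  0.00158694] rot [-0.29230559 -0.11576025  0.12823012]
```

View pics/s6.png

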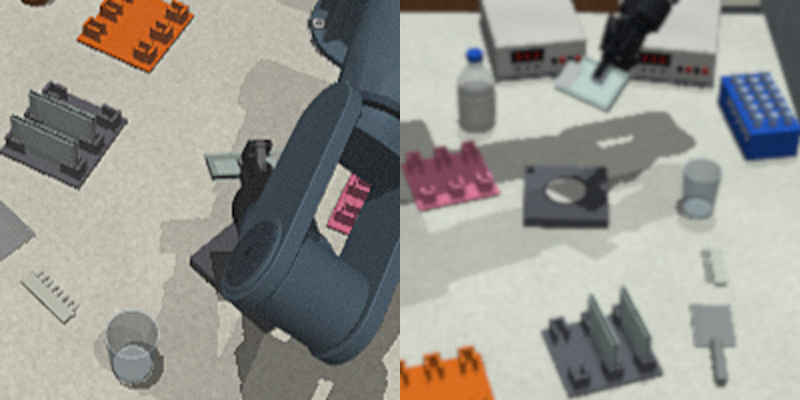

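View pics/wrist6.png

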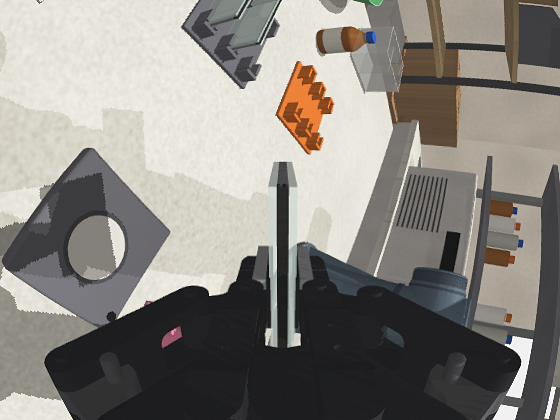

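Held with the label face up and heading right; the plain cassettes are undisturbed. Next I lower to the hold height.

drive_tool --pt "0.012 -0.019 0 0 0 0 -1" --pt "0.013 -0.02 0 0 0 0 -1" --pt "0.013 -0.02 0 0 0 0 -1" --pt "0.013 -0.02 0 0 0 0 -1" --pt "0.012 -0.019 0 0 0 0 -1" --pt "0.012 -0.019 0.002 0 0 0 -1" --pt "0 0 0 0 0 0 -1" --pt "0 0 0 0 0 0 -1"

```text
time_s: 11.35
eef_pos: [0.5338, 0.1584, 0.1337]
eef_rot: [-0.101, -0.471, 0.533, 0.696]
wrist_force: [0.0, 0.5, -1.3]
opening: 0.107
```

```bash
python3 - <<'E'
from h import *
from fk import *
from plan import *
import pickle
o=ctrl.get_obs();R0=rot(o['eef_rot']);p0=o['eef_pos'];print(o['time_s'],p0,o['q'],o['opening'],o['wrist_force'],abs(o['dq']).max())
print(R0.as_matrix().round(3),'label pred',p0+R0.apply(loc))
D={}
for n in('scene','side','wrist'):
    D[n]=camera(n);save(D[n],n+'7.png')
pickle.dump((o,D),open('d7.pkl','wb'))
def crop(n,u0,v0,u1,v1,k):
    im=cv2.cvtColor(D[n]['img'],cv2.COLOR_RGB2BGR)[v0:v1,u0:u1]
    return cv2.resize(im,None,fx=k,fy=k,interpolation=cv2.INTER_CUBIC)
cv2.imwrite('pics/s7.png',crop('scene',270,180,400,300,5))
cv2.imwrite('pics/t7.png',crop('side',235,110,335,210,6))
# predicted cassette corners/label corners in side px
t=D['side']
def proj(c,P):
    T=c['world_from_camera'];x=T[:3,:3].T@(P-T[:3,3]);return x[0]/x[2]*c['fx']+c['cx'],x[1]/x[2]*c['fy']+c['cy']
for c in[(-55,5,0),(55,5,0),(55,5,52),(37,5,52),(37,5,70),(-55,5,70),(40,5,28),(25.5,5,7),(25.5,5,49),(54.5,5,7)]:
    P=p0+R0.apply(np.array([45.5-c[2],c[1],c[0]+8.5])/1000)
    u,v=proj(t,P);us,vs=proj(D['scene'],P);print(c,P.round(3),'side crop',round((u+.5-235)*6),round((v+.5-110)*6),'scene crop',round((us+.5-270)*5),round((vs+.5-180)*5))
E
```

```text
11.35 [0.53375059 0.15835216 0.13366193] [ 0.32093905  0.88848809  1.10131977 -0.50980907  2.01138093  2.59316363] 0.10671260909744053 [ 0.00470566  0.45851517 -1.2599344 ] 0.019809409412863473
[[-0.535 -0.361 -0.764]
 [-0.643 -0.412  0.645]
 [-0.548  0.837 -0.011]] label pred [0.48553521 0.17633531 0.12771357]
(-55, 5, 0) [0.543 0.097 0.113] side crop 345 358 scene crop 194 286
(55, 5, 0) [0.459 0.168 0.112] side crop 192 283 scene crop 399 276
(55, 5, 52) [0.487 0.201 0.141] side crop 240 208 scene crop 418 316
(37, 5, 52) [0.501 0.19  0.141] side crop 265 219 scene crop 384 317
(37, 5, 70) [0.51  0.201 0.151] side crop 281 193 scene crop 391 332
(-55, 5, 70) [0.581 0.142 0.152] side crop 411 254 scene crop 210 341
(40, 5, 28) [0.486 0.176 0.128] side crop 238 252 scene crop 381 298
(25.5, 5, 7) [0.485 0.153 0.116] side crop 239 292 scene crop 346 284
(25.5, 5, 49) [0.508 0.18  0.139] side crop 278 231 scene crop 361 316
(54.5, 5, 7) [0.463 0.172 0.116] side crop 199 273 scene crop 400 281
```

View pics/t7.png

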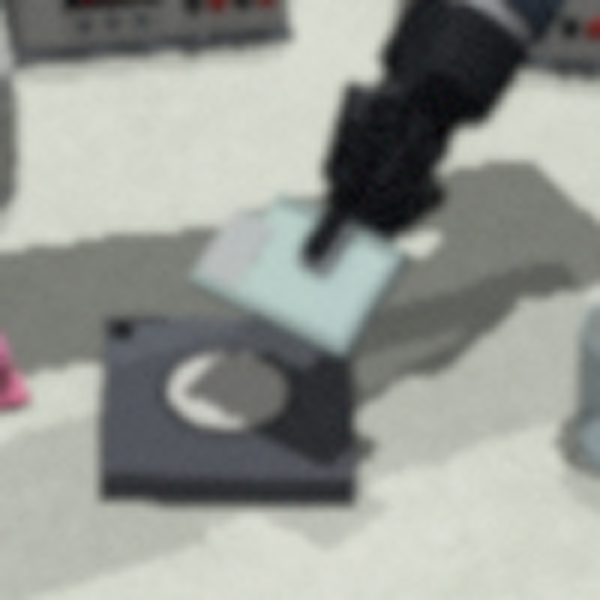

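View pics/s7.png

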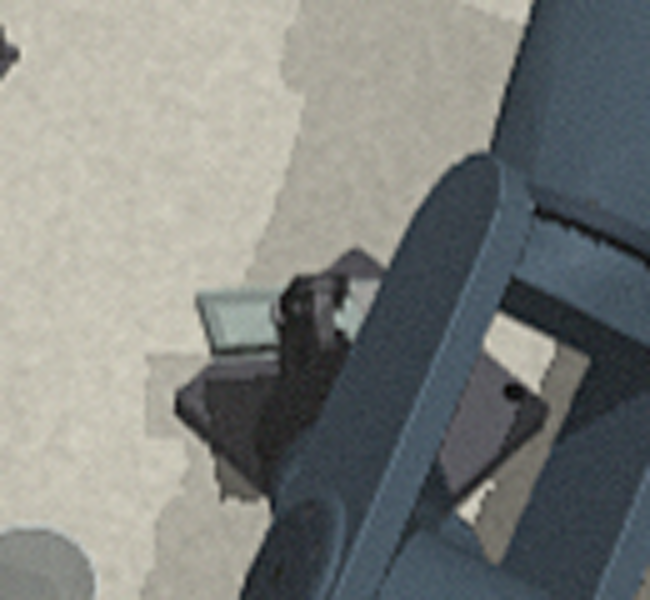

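The side view matches the model: the cassette corners are seen at crop (345,355), (190,280) and (405,250), against predictions of (345,358), (192,283) and (411,254). The white label is face up at (235,250). I'll hold briefly to settle, then hand in.

drive_tool --pt "0 0 0 0 0 0 -1" --pt "0 0 0 0 0 0 -1" --pt "0 0 0 0 0 0 -1" --pt "0 0 0 0 0 0 -1"

```text
time_s: 12.0
eef_pos: [0.5334, 0.1582, 0.1331]
eef_rot: [-0.102, -0.471, 0.532, 0.696]
wrist_force: [0.3, 0.4, -1.2]
opening: 0.107
```

```bash
python3 - <<'E'
from h import *
from plan import loc
o=ctrl.get_obs();print(o['time_s'],o['eef_pos'],abs(o['dq']).max(),o['opening'],o['wrist_force'],o['eef_pos']+rot(o['eef_rot']).apply(loc))
print(hand_in())
E
```

```text
12.0 [0.53339107 0.15816916 0.13313969] 0.0019937878275927655 0.10688965500476576 [ 0.30315156  0.38557795 -1.21816121] [0.48517363 0.17615928 0.12722922]
the job is handed in; nothing more can be done
None
```

I drew the notched cassette, the one nearest the robot, out of the rack. I gripped it near mid-length, about 22 mm clear of the label, and handed the job in at 12.0 s with the arm still holding it over the light pad.

- **Position:** the computed label centre is (0.485, 0.176, 0.127), within about 1 mm of the measured window centre sideways and about 102 mm above the pad.
- **Tilt:** the label is face up, leaning about 33° from flat, with the long edges level to within 1°.
- **Stillness and contact:** the joints are at rest, wrist force is about 1 N, and nothing is in contact in the pictures. The plain cassettes are still in the rack.
- **Cross-check:** the side camera agreed with the predicted cassette corners to about 1 pixel. The scene camera could not confirm the label because the arm blocked most of it. No check failed or disagreed.

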